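# Clear the jammed cartridge feed

## Robot

A 6-joint arm with a two-finger parallel gripper is mounted at the origin on a cart in front of the work surface, level with it; the furniture and walls round the work are solid. World frame = base frame: x ahead of the robot, y to its left, z up, the work surface at z = 0. Lengths are in m, angles in rad, forces in N, time in s.
With the tool pointing down it reaches from about 0.3 to 0.775 m from the base axis. Payload 14.6 kg.
Tool frame: the origin (TCP) lies at the centre of the arm's flange, where the gripper is bolted on; the fingertips stand 199 mm ahead of it and the grasp point (between the pads) lies 180 mm ahead of it; z points along the fingers, y is the line along which they close (so a half turn about z gives the same grasp; the last joint's range is limited). The gripper opens to 94 mm and grips with 3 to 60 N. Pads are 16 mm wide; open, the fingers measure 119 mm over their backs; the gripper's body (75 mm by 177 mm) begins 78 mm behind the grasp point.
Start: joints at [1.227, 0.3, 1.521, -0, 1.321, -0.067], TCP at [0.15, 0.529, 0.405] pointing down, gripper open.
Joint ranges: [-3.03, 3.03], [-0.79, 2.21], [0.23, 2.52], [-1.04, 4.18], [0, 3.07], [-2.55, 2.55]. Speed limits (rad/s): [2.22, 2.22, 2.57, 3.14, 3.14, 3.14].

## Interface

Orientations are given as [roll, pitch, yaw] about the fixed x, y, z axes, in that order (R = Rz(yaw) Ry(pitch) Rx(roll)).
In Python, from station import ctrl gives the robot as it stands. The module is installed in compiled form; this text tells all that it offers.
- The arm moves only by the tool servo_tool, never from a script. Its argument "motion" is a list of rows, each a list of 5 numbers: the closure, from 0 (fully open) to 1 (shut), then the shift along the world's x, y, z in cm, then the turn about the world's z in degrees. A call has 1 to 20 rows; each row is the pose to reach, as a shift and turn from the pose commanded when the call began; what a row does not reach only later rows make up. A row lasts 1/8 s, in which the tool goes at most 62.5 mm and 10.7 degrees, less where a joint would pass 70% of its speed; a pose out of reach is approached as far as the arm can. A call with a gripper value outside its range is refused whole. The fingers move at their own pace and stop on an object; "squeeze" is the grip in N (left out, the last holds). Time passes only in rows, so rows that repeat a pose let the fingers close. It gives the time, the measured TCP pose, the force, the opening and the grip force at its end, in the units of the state.
- ctrl.get_obs(): the state, without advancing time (a new reading comes with each control period).
- ctrl.camera(name): name is "side" or "top" or "wrist"; returns a dict with "image" (420x560x3 uint8, red, green, blue), "fx", "fy", "cx", "cy" (pixels), "dist" ([k1, k2, p1, p2, k3] as OpenCV has them; the pictures are not rectified), "camera_from_world" (4x4, takes a point from world to camera coordinates); the wrist camera has in their place "hand_eye" (4x4, takes a point from camera to tool coordinates, whose origin is the TCP and whose axes are the flange's). Camera axes: x right, y up, looking along -z (the intrinsics and any distortion apply to the point x, -y, -z); pixel columns grow to the right and rows downward; lengths in m; the calibration is good to about 2 mm. A picture is of the moment at which its call begins: read the wrist's pose just before it. There is no depth.
- ctrl.hand_in(): hands the job in; it is judged then, once.
The state is a dict: "time_s": time; "qpos": joint angles; "joint_vel": joint speeds; "tau": joint torques, N m; "ee_pos": TCP position; "eef_rot": TCP orientation; "force": force on the tool from outside, world axes, zero at the start; "moment": the same for the moment, N m; "grip_width": finger opening in m; "grip_force": force on a finger pad.
Only numpy, scipy, OpenCV 4.12 (cv2) and the standard library are available. Lean on these libraries where they do the work, as an engineer would, in place of code of your own. Each camera call takes 0.05 s, during which the arm holds its last target. There are 200 camera calls.

## Task

The feed tray of the denture press is jammed: a large cartridge has got into the narrow lane's mouth, in front of the small one. Without lifting either cartridge, nudge the large one back, against the drag of the follower, and then aside into the wide bay so that it is clear of the lane; then push the follower forward by its paddle so that the small cartridge runs down the lane, under the hood, until you feel it press into the spring stop, and leave it clamped there by the spring, with your hand off. Be gentle (no more than about 12 N on a cartridge, so do not force the jam or ram the stop against its hard end) and do not disturb the things lying round the tray.

Things in the scene. Friction and masses are not known exactly. Their poses are not given: they have to be found in the camera images.
- feed_tray: Grey and aluminium feed tray, fixed to the bench. Origin: middle of the lane's mouth (the throat), at bench level. x: feed direction, down the lane; y: toward the wide bay; z up. Floor 5 mm thick; walls end 15 mm above the bench. Hopper inside: x -157 to 0 mm, y -27 to +82 mm. Lane inside: x 0 to 165 mm, y -21 to +21 mm, mouth corners rounded to 4 mm.
- bay (a point): Middle of the bay's front part, on the tray's floor, 53 mm beside the lane's middle and 35 mm behind the throat (tray x -35, y +53 mm). The bay is the part of the hopper at tray y above +21 mm; its outer wall is at y = +82 mm, and a shoulder 8 mm thick closes it at x = 0.
- hood (a point): Middle of the lower front edge of the hood over the lane's end (tray x 85 mm, 50 mm above the bench); the hood reaches to x = 171 mm and is 58 mm high outside. Hidden under it is a spring stop: its face stands at tray x between 95 and 130 mm (varies, must be felt); it starts to yield at 3 N, rises 0.64 N per mm and has a hard end after 5 mm (6.2 N).
- cartridge_large: Large aluminium cartridge, upright cylinder 50 mm in diameter, 36 mm high, 0.2 kg; too wide for the lane. Origin: centre of its underside. It begins wedged in the throat, against both corners of the lane's mouth, about 11 mm behind x = 0 of the tray. Pushing it back also pushes the small cartridge and the follower back.
- cartridge_small: Small aluminium cartridge, upright cylinder 38 mm in diameter, 36 mm high, 0.12 kg; fits the lane with 4 mm to spare. Origin: centre of its underside. It begins behind the large one, touching it and the follower's pad.
- follower: Follower: carriage that slides only along the tray's x. No spring; a brake drags with about 7 N both ways and holds it wherever it is left, also against the spring stop. Its front is a steel V pad 30 mm high that keeps the small cartridge in mid-lane. Origin: centre of the small cartridge's underside when resting in the V; at tray x -55 mm at the start, range -90 to +135 mm; pad faces 17 to 25 mm behind it.
- paddle (a point): The follower's upright black paddle, a plate 10 mm thick along the feed direction, 30 mm wide, its top 87 mm above the bench. The point lies in its middle, 17 mm below its top, 45 mm behind the pad's origin. The follower's base reaches 40 mm further back, no higher than 23 mm above the bench; above that the space behind is free.
- cast: Bystander: plaster cast of a jaw, 50x62x31 mm, loose on the bench. Origin: centre of its underside.
- polishing_wheel: Bystander: felt wheel lying flat, 50 mm in diameter, 15 mm high, loose, beside the lane. Origin: centre of its underside.
- denture: Bystander: denture, 46x58x18 mm, loose. Origin: centre of its underside.
- paste_bar: Bystander: bar of polishing paste, 38x60x28 mm, loose. Origin: centre of its underside.
Things that resemble listed ones, but are neither listed nor needed, are in the scene too. What is shaped like the cartridge_large but purple or yellow is not meant.

How it is judged:
By the outcome, as a careful person would: the job done as asked, in the order asked, and still so for the second after the job is handed in, with the robot touching nothing.
It also fails if it takes over 72 s, if anything falls off the work surface, if the arm or the gripper's body presses on something with over 40 N, if the wrist force passes 120 N, or if a joint passes its speed limit or range.

## Working session

There is one attempt and no reset: what is moved stays moved. The work goes in short steps, Python scripts to look and compute and a tool call to move; the robot and the scene stay as the last step left them, time stands still between calls to the robot, and variables do not carry over. Pictures are saved under pics/ and viewed, at most 10 in all, crops included, and the job is handed in when it is done.

Besides the shell and the picture viewer there is one more tool, called as name(argument=value, ...) on one line, values as JSON. servo_tool: Moves the arm, as the interface text tells. Its arguments: {"type":"object","properties":{"motion":{"type":"array","items":{"type":"array","items":{"type":"number"}}},"squeeze":{"type":"number"}},"required":["motion"]}

```bash
mkdir -p pics; ls
python3 - <<'E'
from station import ctrl
import cv2,numpy as np
o=ctrl.get_obs();print(o['time_s'],o['ee_pos'],o['eef_rot'],o['force'],o['grip_width'])
for n in('top','side'):
    c=ctrl.camera(n);cv2.imwrite(f'pics/{n}0.png',c['image'][:,:,::-1])
    print(n,c['fx'],c['fy'],c['cx'],c['cy'],c['dist'],np.round(c['camera_from_world'],3).tolist())
E
```

```text
pics
0.0 [0.15030016 0.52902307 0.40407779] [-3.14040789e+00 -6.85677252e-05  2.86479460e+00] [0.33714907 0.3984253  0.56935105] 0.09388065166719839
top 405.8378815925626 405.8378815925626 277.1449273456923 206.86383246465385 [0.03665927 0.         0.         0.         0.        ] [[0.001, -1.0, -0.017, 0.042], [0.99, -0.001, 0.141, -0.538], [-0.141, -0.017, 0.99, -0.856], [0.0, 0.0, 0.0, 1.0]]
side 459.24076989102133 459.24076989102133 270.4856989123068 208.98111566356928 [-0.15318807  0.          0.          0.          0.        ] [[0.999, 0.052, 0.013, -0.512], [-0.032, 0.385, 0.922, -0.084], [0.043, -0.921, 0.386, -1.027], [0.0, 0.0, 0.0, 1.0]]
```

View pics/top0.png

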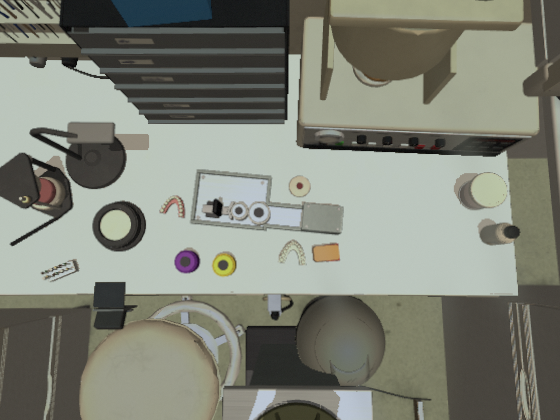

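View pics/side0.png

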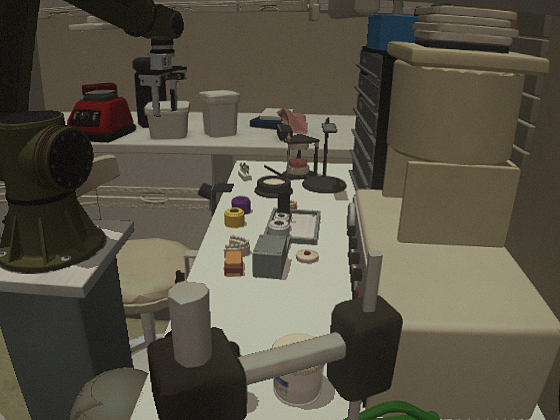

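Top view: the tray spans columns 190–345 and rows 170–235, feeding to image right (world −y) with the bay toward image top (+x). The small cartridge is at (238,211), the large one at (259,213), the paddle at (213,208) and the hood at (322,218). The purple and yellow ones at (187,262) and (224,265) are decoys. Next I'll measure at larger scale.

```bash
cat > h.py <<'E'
import cv2,numpy as np
def ray(c,px,cam_T_world=None):
    K=np.array([[c['fx'],0,c['cx']],[0,c['fy'],c['cy']],[0,0,1]])
    n=cv2.undistortPoints(np.array([[px]],float),K,np.array(c['dist'])).ravel()
    T=np.linalg.inv(c['camera_from_world'] if cam_T_world is None else cam_T_world)
    return T[:3,3],T[:3,:3]@np.array([n[0],-n[1],-1.])
def hit(c,px,z,T=None):
    o,d=ray(c,px,T);return o+d*(z-o[2])/d[2]
def pix(c,P,T=None):
    T=c['camera_from_world'] if T is None else T
    p=(T@np.append(P,1))[:3]*[1,-1,-1]
    K=np.array([[c['fx'],0,c['cx']],[0,c['fy'],c['cy']],[0,0,1]])
    return cv2.projectPoints(p[None],np.zeros(3),np.zeros(3),K,np.array(c['dist']))[0].ravel()
E
python3 - <<'E'
from station import ctrl
from h import *
c=ctrl.camera('top');im=c['image']
cv2.imwrite('pics/top1.png',cv2.resize(im[160:275,165:350,::-1],None,fx=4.3,fy=4.3,interpolation=cv2.INTER_CUBIC))
for n,p,z in(('small',(238,211),.041),('large',(259,213),.041),('hoodTR',(344,206),.058),('corner TL',(195,171),.015),('corner BL',(192,225),.015)):print(n,hit(c,p,z).round(4))
E
```

```text
small [0.5281 0.1277 0.041 ]
large [0.5236 0.0815 0.041 ]
hoodTR [ 0.5364 -0.1021  0.058 ]
corner TL [0.6243 0.2308 0.015 ]
corner BL [0.4999 0.2339 0.015 ]
```

View pics/top1.png

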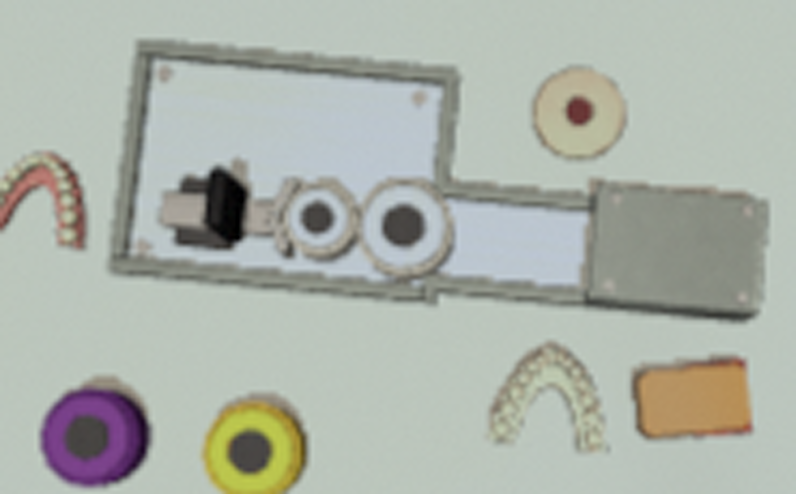

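The enlarged view shows the small cartridge's centre at (318,217) and the large one's at (403,226). The hopper's outer top wall runs from (140,43) to (457,72), and the hood's front edge is at column ~590.

Run:
```python
from station import ctrl
from h import *
c=ctrl.camera('top')
f=lambda u,v,z:hit(c,((u+.5)/4.3-.5+165,(v+.5)/4.3-.5+160),z)[:2]
P={'S':f(318,217,.041),'L':f(403,226,.041),'TL':f(140,43,.015),'TR':f(457,72,.015),'BL':f(113,270,.015),'BR':f(437,301,.015),'HT':f(592,183,.058),'HT2':f(766,197,.058),'HB':f(590,297,.058),'HB2':f(752,313,.058),'pad':f(224,205,.087)}
for k,v in P.items():print(k,v.round(4))
for a,b in(('S','L'),('TL','TR'),('BL','BR'),('HT','HT2'),('HB','HB2')):
    d=P[b]-P[a];print(a,b,np.linalg.norm(d).round(4),np.degrees(np.arctan2(d[1],d[0])).round(2))
```

```text
S [0.5301 0.1265]
L [0.5255 0.083 ]
TL [0.6275 0.2259]
TR [0.6114 0.0565]
BL [0.5057 0.2366]
BR [0.4893 0.0666]
HT [ 0.5449 -0.0128]
HT2 [ 0.5377 -0.0995]
HB [ 0.4876 -0.0113]
HB2 [ 0.4797 -0.0913]
pad [0.5299 0.1671]
S L 0.0438 -96.15
TL TR 0.1701 -95.44
BL BR 0.1708 -95.52
HT HT2 0.0871 -94.75
HB HB2 0.0804 -95.66
```

Tray: yaw about −95.4°, origin about (0.5245, 0.072). The hood edge and cartridges agree with that. I'll go above the lane in front of the large cartridge with the fingers 28 mm apart, so they form a V.

servo_tool(motion=[[0.7,2.5,-3.5,0,-7],[0.7,5,-7,0,-14],[0.7,8,-11,0,-21],[0.7,11,-15,0,-28],[0.7,14,-19,0,-35],[0.7,17,-23,0,-42],[0.7,20,-27,0,-49],[0.7,23,-31,0,-56],[0.7,26,-35,-2,-62],[0.7,29,-39,-4,-68],[0.7,32,-43,-6,-74],[0.7,35,-46.5,-8,-79.5],[0.7,37.1,-49.1,-10,-79.5],[0.7,37.1,-49.1,-10,-79.5],[0.7,37.1,-49.1,-10,-79.5],[0.7,37.1,-49.1,-10,-79.5]], squeeze=5)

```text
time_s: 2.2
ee_pos: [0.521, 0.0388, 0.3054]
eef_rot: [3.141, -0.0, 1.478]
force: [-0.7, 0.5, 0.1]
grip_width: 0.0281
grip_force: 0.0
```

```bash
cat >> h.py <<'E'
from scipy.spatial.transform import Rotation as R
def wristT(o,c):
    T=np.eye(4);T[:3,:3]=R.from_euler('xyz',o['eef_rot']).as_matrix();T[:3,3]=o['ee_pos']
    return np.linalg.inv(T@np.array(c['hand_eye']))
A=np.radians(-95.4);X=np.array([np.cos(A),np.sin(A)]);Y=np.array([-X[1],X[0]]);O=np.array([.5245,.072])
tray=lambda p:np.array([(p[:2]-O)@X,(p[:2]-O)@Y])*1000
E
python3 - <<'E'
from station import ctrl
from h import *
o=ctrl.get_obs();c=ctrl.camera('wrist');T=wristT(o,c)
print(o['time_s'],o['ee_pos'],o['eef_rot'],o['force'],o['grip_width'],tray(o['ee_pos']))
im=c['image'][:,:,::-1].copy();cv2.imwrite('pics/w1.png',im)
for x,y,z in((-11,0,41),(-55,0,41),(0,21,15),(0,-21,15),(85,0,50)):
    w=O+(x*X+y*Y)/1000;print((x,y,z),pix(c,[*w,z/1000],T).round(0))
E
```

```text
2.2 [0.52098522 0.03883165 0.30539813] [ 3.14055301e+00 -1.80829565e-04  1.47832674e+00] [-0.71840431  0.48791197  0.08509689] 0.028072188070902695 [33.35192287 -0.37776683]
(-11, 0, 41) [279. 162.]
(-55, 0, 41) [279. 103.]
(0, 21, 15) [303. 171.]
(0, -21, 15) [255. 171.]
(85, 0, 50) [278. 279.]
```

View pics/w1.png

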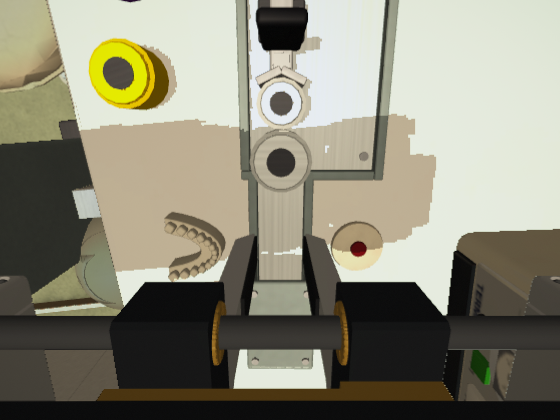

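The wrist view has the large cartridge at (281,162) and the small one at (281,103). The prediction is off by 2 px, so the tray's middle is about 1.5 mm further toward +y. I'll descend and push back slowly.

servo_tool(motion=[[0.7,0.15,0,-2.5,0],[0.7,0.15,0,-5,0],[0.7,0.15,0,-7,0],[0.7,0.15,0,-8.2,0],[0.7,0.15,0,-8.6,0],[0.7,0.15,0,-8.6,0],[0.7,0.2,0.5,-8.6,0],[0.7,0.25,1.0,-8.6,0],[0.7,0.27,1.2,-8.6,0],[0.7,0.28,1.4,-8.6,0],[0.7,0.3,1.6,-8.6,0],[0.7,0.32,1.8,-8.6,0],[0.7,0.34,2.0,-8.6,0],[0.7,0.34,2.0,-8.6,0]])

```text
time_s: 4.0
ee_pos: [0.5246, 0.0575, 0.2186]
eef_rot: [-3.141, 0.002, 1.477]
force: [-3.2, -7.8, 2.4]
grip_width: 0.0282
grip_force: 4.0
```

servo_tool(motion=[[0.7,0.0,0.2,0,0],[0.7,0.02,0.4,0,0],[0.7,0.04,0.6,0,0],[0.7,0.06,0.8,0,0],[0.7,0.08,1.0,0,0],[0.7,0.08,1.0,0,0]])

```text
time_s: 4.75
ee_pos: [0.5254, 0.0675, 0.2186]
eef_rot: [-3.141, 0.002, 1.477]
force: [-2.8, -8.9, 1.8]
grip_width: 0.0278
grip_force: 4.0
```

servo_tool(motion=[[0.7,0.02,0.2,0,0],[0.7,0.04,0.4,0,0],[0.7,0.06,0.6,0,0],[0.7,0.08,0.8,0,0],[0.7,0.1,1.0,0,0],[0.7,0.1,1.0,0,0]])

```text
time_s: 5.5
ee_pos: [0.5264, 0.0775, 0.2186]
eef_rot: [-3.141, 0.002, 1.477]
force: [-3.0, -8.1, 1.8]
grip_width: 0.0283
grip_force: 4.0
```

servo_tool(motion=[[0.7,-0.05,-0.5,0,0],[0.7,-0.1,-1.0,0,0],[0.7,-0.1,-1.2,3,0],[0.3,-0.1,-1.2,6,0],[0.3,-0.1,-1.2,9,0],[0.3,-0.1,-1.2,9,0],[0.3,-0.1,-1.2,9,0]])

```text
time_s: 6.38
ee_pos: [0.5253, 0.066, 0.3077]
eef_rot: [-3.141, 0.0, 1.477]
force: [1.3, -0.0, -0.5]
grip_width: 0.0639
grip_force: 0.0
```

```bash
sed -i 's/O=np.array.*/O=np.array([.5258,.0719])/' h.py
python3 - <<'E'
from station import ctrl
from h import *
o=ctrl.get_obs();c=ctrl.camera('wrist');T=wristT(o,c)
print(o['time_s'],o['ee_pos'],o['force'],o['grip_width'],tray(o['ee_pos']))
im=c['image'][:,:,::-1].copy();cv2.imwrite('pics/w2.png',im)
for x,y,z in((-34,0,41),(-78,0,41),(0,21,15),(0,-21,15)):
    w=O+(x*X+y*Y)/1000;print((x,y,z),pix(c,[*w,z/1000],T).round(0))
m=cv2.inRange(im,(0,0,0),(75,75,75));n,l,s,ce=cv2.connectedComponentsWithStats(m)
for i in range(1,n):
    if 150<s[i,4]<2500 and ce[i,1]<280:print(s[i],ce[i].round(1),tray(hit(c,ce[i],.041,T)).round(1))
E
```

```text
6.375 [0.52529503 0.06595463 0.30771667] [ 1.33627972 -0.03837714 -0.50557646] 0.06386292162576349 [5.96650514 0.05677517]
(-34, 0, 41) [279. 167.]
(-78, 0, 41) [279. 109.]
(0, 21, 15) [302. 201.]
(0, -21, 15) [256. 201.]
[108   0  53  40 929] [143.1  22. ] [-136.7  -96.4]
[109  99  25  18 155] [117.6 107. ] [ -79.3 -122. ]
[266 155  28  27 592] [279.5 168. ] [-33.4   0.5]
```

View pics/w2.png

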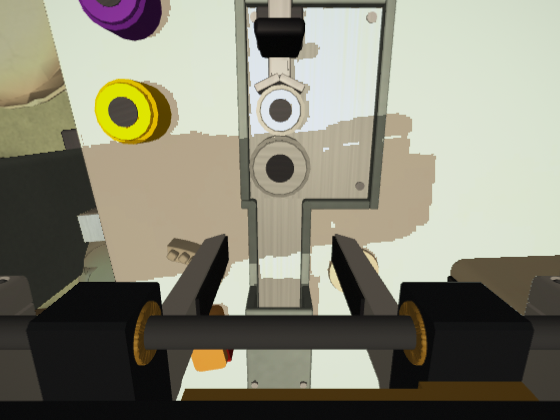

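Large cartridge is at (280,168), i.e. tray (−33, 0), and clear of the mouth. The small one is at (280,110), sitting in the V. Now I'll grip the large one lightly and slide it into the bay.

servo_tool(motion=[[0.3,0.2,2,0,0],[0.3,0.4,3.9,0,0],[0.3,0.4,3.9,0,0],[0.3,0.4,3.9,-3,0],[0.3,0.4,3.9,-6,0],[0.3,0.4,3.9,-8,0],[0.3,0.4,3.9,-8.8,0],[0.3,0.4,3.9,-8.8,0],[0.4,0.4,3.9,-8.8,0],[0.42,0.4,3.9,-8.8,0],[0.6,0.4,3.9,-8.8,0],[0.6,0.4,3.9,-8.8,0],[0.6,0.4,3.9,-8.8,0]], squeeze=4)

```text
time_s: 8.05
ee_pos: [0.5296, 0.1051, 0.2211]
eef_rot: [3.141, -0.0, 1.477]
force: [-2.8, 0.5, 5.5]
grip_width: 0.0499
grip_force: 4.0
```

Run:
```python
from station import ctrl
from h import *
for i in range(3):
    o=ctrl.get_obs();print(o['force'].round(1),o['moment'].round(2),o['ee_pos'].round(4));c=ctrl.camera('top')
print(tray(o['ee_pos']))
```

```text
[-2.8  0.5  5.5] [-0.1   0.57  0.02] [0.5296 0.1051 0.2211]
[-2.3 -0.5  5.7] [-0.13  0.53 -0.02] [0.5296 0.1051 0.2211]
[-3.  -0.6  5.7] [-0.12  0.6  -0.04] [0.5296 0.1051 0.2211]
[-33.37895623   0.61635334]
```

servo_tool(motion=[[0.4,0,0,0,0],[0.4,0,0,0,0],[0.4,0,0,0,0],[0.4,0,0,0,0]])

```text
time_s: 8.7
ee_pos: [0.5295, 0.105, 0.2206]
eef_rot: [-3.141, -0.0, 1.477]
force: [-0.4, 0.8, 0.4]
grip_width: 0.0568
grip_force: 0.0
```

servo_tool(motion=[[0.6,0,0,0,0],[0.6,0,0,0,0],[0.6,0,0,0,0],[0.6,0,0,0,0]], squeeze=3)

```text
time_s: 9.2
ee_pos: [0.5295, 0.1051, 0.2206]
eef_rot: [-3.142, 0.0, 1.477]
force: [0.2, 0.1, -0.7]
grip_width: 0.05
grip_force: 3.0
```

servo_tool(motion=[[0.6,0,-0.15,0,0],[0.6,0,-0.3,0,0],[0.6,0.3,-0.35,0,0],[0.6,0.7,-0.4,0,0],[0.6,1.1,-0.43,0,0],[0.6,1.5,-0.46,0,0],[0.6,2.0,-0.5,0,0],[0.6,2.5,-0.55,0,0],[0.6,3.0,-0.6,0,0],[0.6,3.5,-0.65,0,0],[0.6,4.0,-0.7,0,0],[0.6,4.5,-0.74,0,0],[0.6,4.9,-0.78,0,0],[0.6,5.2,-0.8,0,0],[0.6,5.2,-0.8,0,0],[0.6,5.2,-0.8,0,0]])

```text
time_s: 11.2
ee_pos: [0.5815, 0.097, 0.2206]
eef_rot: [3.141, 0.0, 1.477]
force: [0.6, 0.8, -1.7]
grip_width: 0.0499
grip_force: 3.0
```

servo_tool(motion=[[0.4,0,0,0,0],[0.4,0,0,0,0],[0.4,0,0,0,0],[0.4,0,0,3,0],[0.4,0,0,7,0],[0.6,0,0,10,0],[1,-1,4,11,0],[1,-2.5,8,11,0],[1,-4.2,12.4,11,0],[1,-4.2,12.4,11,0],[1,-4.2,12.4,11,0]], squeeze=5)

```text
time_s: 12.58
ee_pos: [0.5397, 0.2207, 0.3306]
eef_rot: [3.142, 0.0, 1.477]
force: [0.2, -0.7, 0.7]
grip_width: 0.001
grip_force: 0.0
```

Run:
```python
from station import ctrl
from h import *
o=ctrl.get_obs();c=ctrl.camera('wrist');T=wristT(o,c)
print(o['time_s'],o['ee_pos'],o['force'],o['grip_width'],tray(o['ee_pos']))
c=ctrl.camera('top');im=c['image'][:,:,::-1]
cv2.imwrite('pics/t2.png',cv2.resize(im[160:275,165:350],None,fx=4.3,fy=4.3,interpolation=cv2.INTER_CUBIC))
```

```text
12.575 [0.53965605 0.22066531 0.33064731] [ 0.24746565 -0.66369862  0.67104008] 0.0010053911734739232 [-149.40905202   -0.20549393]
```

View pics/t2.png

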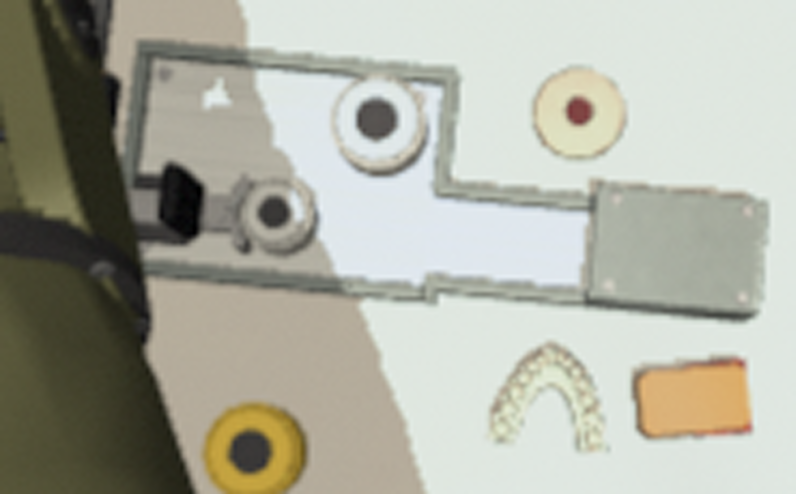

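The large cartridge is in the bay at (376,118). The small one is in the V at (273,211), with the paddle at (180,203). I'll descend behind the paddle and push.

servo_tool(motion=[[1,0,0,-3,0],[1,0,0,-6,0],[1,0,0,-7.2,0],[1,0,0,-7.2,0],[1,-0.05,-0.5,-7.2,0],[1,-0.1,-0.9,-7.2,0],[1,-0.12,-1.2,-7.2,0],[1,-0.14,-1.5,-7.2,0],[1,-0.17,-1.8,-7.2,0],[1,-0.2,-2.1,-7.2,0],[1,-0.24,-2.5,-7.2,0],[1,-0.24,-2.5,-7.2,0]])

```text
time_s: 14.18
ee_pos: [0.5371, 0.1963, 0.2592]
eef_rot: [3.141, -0.001, 1.477]
force: [0.9, 5.5, 1.2]
grip_width: 0.0005
grip_force: 2.2
```

servo_tool(motion=[[1,-0.03,-0.3,0,0],[1,-0.06,-0.6,0,0],[1,-0.09,-1.0,0,0],[1,-0.13,-1.4,0,0],[1,-0.17,-1.8,0,0],[1,-0.21,-2.2,0,0],[1,-0.25,-2.6,0,0],[1,-0.28,-3.0,0,0],[1,-0.32,-3.4,0,0],[1,-0.36,-3.8,0,0],[1,-0.4,-4.2,0,0],[1,-0.43,-4.6,0,0],[1,-0.47,-5.0,0,0]])

```text
time_s: 15.8
ee_pos: [0.5324, 0.1465, 0.2593]
eef_rot: [3.141, -0.002, 1.477]
force: [-0.9, 8.3, 2.5]
grip_width: 0.0003
grip_force: 4.0
```

servo_tool(motion=[[1,-0.03,-0.3,0,0],[1,-0.06,-0.6,0,0],[1,-0.08,-0.9,0,0],[1,-0.11,-1.2,0,0],[1,-0.14,-1.5,0,0],[1,-0.17,-1.8,0,0],[1,-0.2,-2.1,0,0],[1,-0.23,-2.4,0,0],[1,-0.25,-2.7,0,0],[1,-0.28,-3.0,0,0],[1,-0.31,-3.3,0,0],[1,-0.34,-3.6,0,0],[1,-0.38,-4.0,0,0]])

```text
time_s: 17.42
ee_pos: [0.5286, 0.1066, 0.2592]
eef_rot: [3.141, -0.002, 1.477]
force: [-0.9, 8.6, 3.4]
grip_width: 0.0006
grip_force: 4.0
```

servo_tool(motion=[[1,-0.03,-0.3,0,0],[1,-0.06,-0.6,0,0],[1,-0.08,-0.9,0,0],[1,-0.11,-1.2,0,0],[1,-0.14,-1.5,0,0],[1,-0.17,-1.8,0,0],[1,-0.2,-2.1,0,0],[1,-0.23,-2.4,0,0],[1,-0.25,-2.7,0,0],[1,-0.28,-3.0,0,0],[1,-0.31,-3.3,0,0],[1,-0.34,-3.6,0,0],[1,-0.36,-3.8,0,0],[1,-0.38,-4.0,0,0]])

```text
time_s: 19.18
ee_pos: [0.5248, 0.0666, 0.2592]
eef_rot: [3.141, -0.002, 1.477]
force: [-1.3, 7.7, 3.4]
grip_width: 0.0004
grip_force: 4.0
```

servo_tool(motion=[[1,-0.03,-0.3,0,0],[1,-0.06,-0.6,0,0],[1,-0.08,-0.8,0,0],[1,-0.09,-0.9,0,0],[1,-0.1,-1.0,0,0]])

```text
time_s: 19.8
ee_pos: [0.5238, 0.0566, 0.2592]
eef_rot: [3.141, -0.002, 1.477]
force: [-1.4, 8.6, 4.3]
grip_width: 0.0005
grip_force: 4.0
```

servo_tool(motion=[[1,-0.01,-0.1,0,0],[1,-0.02,-0.2,0,0],[1,-0.03,-0.3,0,0]])

```text
time_s: 20.18
ee_pos: [0.5235, 0.0536, 0.2592]
eef_rot: [3.141, -0.001, 1.477]
force: [-1.0, 8.5, 4.1]
grip_width: 0.0009
grip_force: 4.0
```

servo_tool(motion=[[1,-0.01,-0.1,0,0],[1,-0.02,-0.2,0,0],[1,-0.03,-0.3,0,0]])

```text
time_s: 20.55
ee_pos: [0.5232, 0.0506, 0.2592]
eef_rot: [3.141, -0.002, 1.477]
force: [-0.5, 8.1, 2.9]
grip_width: 0.0009
grip_force: 4.0
```

servo_tool(motion=[[1,-0.01,-0.1,0,0],[1,-0.02,-0.2,0,0],[1,-0.03,-0.3,0,0]])

```text
time_s: 20.92
ee_pos: [0.5229, 0.0476, 0.2592]
eef_rot: [3.141, -0.002, 1.477]
force: [-0.3, 8.3, 3.6]
grip_width: 0.001
grip_force: 4.0
```

servo_tool(motion=[[1,-0.01,-0.1,0,0],[1,-0.02,-0.2,0,0],[1,-0.03,-0.3,0,0]])

```text
time_s: 21.3
ee_pos: [0.5226, 0.0446, 0.2592]
eef_rot: [3.141, -0.002, 1.477]
force: [-0.8, 8.4, 3.5]
grip_width: 0.0003
grip_force: 4.0
```

servo_tool(motion=[[1,-0.01,-0.1,0,0],[1,-0.02,-0.2,0,0],[1,-0.03,-0.3,0,0]])

```text
time_s: 21.68
ee_pos: [0.5223, 0.0416, 0.2592]
eef_rot: [3.141, -0.001, 1.477]
force: [-0.8, 9.0, 3.3]
grip_width: 0.0002
grip_force: 4.0
```

servo_tool(motion=[[1,-0.01,-0.1,0,0],[1,-0.02,-0.2,0,0],[1,-0.03,-0.3,0,0]])

```text
time_s: 22.05
ee_pos: [0.522, 0.0386, 0.2592]
eef_rot: [3.141, -0.001, 1.477]
force: [-0.2, 7.2, 3.8]
grip_width: 0.0008
grip_force: 4.0
```

servo_tool(motion=[[1,-0.01,-0.1,0,0],[1,-0.02,-0.2,0,0],[1,-0.03,-0.3,0,0]])

```text
time_s: 22.42
ee_pos: [0.5217, 0.0356, 0.2592]
eef_rot: [3.141, -0.001, 1.477]
force: [-0.1, 8.2, 3.1]
grip_width: 0.0005
grip_force: 4.0
```

servo_tool(motion=[[1,-0.01,-0.1,0,0],[1,-0.02,-0.2,0,0],[1,-0.03,-0.3,0,0]])

```text
time_s: 22.8
ee_pos: [0.5214, 0.0326, 0.2592]
eef_rot: [3.141, -0.001, 1.477]
force: [-0.6, 8.0, 2.7]
grip_width: 0.0006
grip_force: 4.0
```

servo_tool(motion=[[1,-0.01,-0.1,0,0],[1,-0.02,-0.2,0,0],[1,-0.03,-0.3,0,0]])

```text
time_s: 23.18
ee_pos: [0.5212, 0.0299, 0.2592]
eef_rot: [3.141, -0.002, 1.477]
force: [0.2, 12.4, 3.9]
grip_width: 0.0006
grip_force: 6.3
```

servo_tool(motion=[[1,0,-0.05,0,0],[1,-0.01,-0.1,0,0],[1,-0.01,-0.1,0,0]])

```text
time_s: 23.55
ee_pos: [0.5211, 0.029, 0.2592]
eef_rot: [3.141, -0.002, 1.477]
force: [0.2, 13.0, 4.0]
grip_width: 0.0007
grip_force: 6.2
```

The spring pushes back with about 4.8 N, roughly 2.5 mm in. Backing off.

servo_tool(motion=[[1,0.01,0.1,0,0],[1,0.05,0.6,0,0],[1,0.1,1.6,0,0],[1,0.2,2.5,2,0],[1,0.2,2.5,6,0],[1,0.2,6,11,0],[1,-3,12,15,0],[1,-7,18,15,0],[1,-11,24,15,0],[1,-13,29,15,0],[1,-13,29,15,0],[1,-13,29,15,0]])

```text
time_s: 25.05
ee_pos: [0.3901, 0.3194, 0.4085]
eef_rot: [-3.141, 0.0, 1.48]
force: [0.4, -0.6, 0.1]
grip_width: 0.0005
grip_force: 0.0
```

Run:
```python
from station import ctrl
from h import *
o=ctrl.get_obs();print(o['time_s'],o['ee_pos'],o['force'])
c=ctrl.camera('top');im=c['image'][:,:,::-1]
cv2.imwrite('pics/t3.png',cv2.resize(im[160:275,165:350],None,fx=4.3,fy=4.3,interpolation=cv2.INTER_CUBIC))
```

```text
25.05 [0.39006316 0.31941115 0.40854938] [ 0.44922181 -0.57813107  0.10270051]
```

View pics/t3.png

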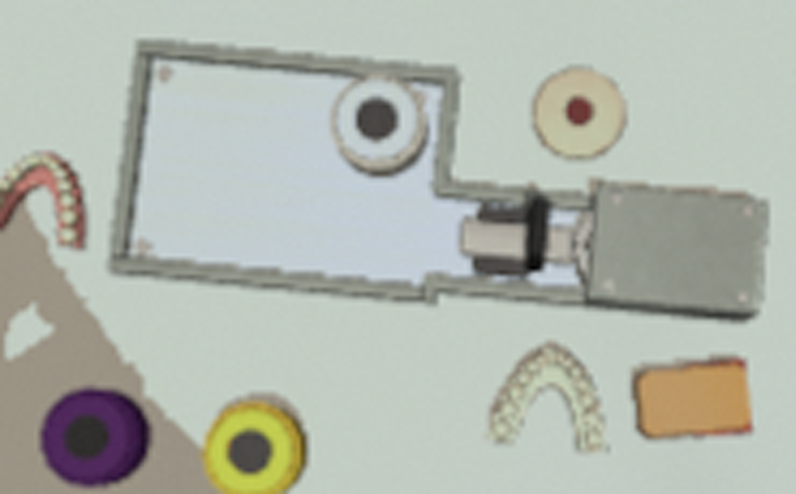

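The small cartridge is under the hood with the follower's pad at its edge (585,240). The large one is in the bay at (376,118), and the bystanders haven't moved. Handing in.

```bash
python3 -c "
from station import ctrl
print(ctrl.hand_in())"
```

```text
the job is handed in; nothing more can be done
None
```

The job is done and handed in at about 25 s: the large cartridge sits in the bay, clear of the lane, and the small one is clamped against the spring stop at about 4.8 N with the hand off. The things lying round the tray were not disturbed.

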